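# Put the kick scooter's stand down and hold it upright for its handlebar

## Task

The kick scooter on the stall table is leaning on the fruit crate with its handlebar out. While it still leans there, flip its kickstand down by the red toe peg until it snaps over centre and rests on its stop; then grip the scooter by the black clamp collar at the top of its stem and bring it upright, clear of the crate and with the kickstand foot off the table, both wheels staying on the table where they are. Finish while holding it like that, upright and still, so that I can fit the handlebar, and leave the other things on the table alone.

Things in the scene. Friction and masses are not known exactly. Their poses are not given: they have to be found in the camera images.
- scooter: Loose child's kick scooter, about 2.7 kg, blue deck 105 mm wide, two 180 mm wheels 560 mm apart, no handlebar. Origin on the tyre line (joins the tyres' ground contacts) midway between the wheels. y forward (level), x its right, z up the frame. At the start z leans about 0.24 rad to its right, away from the robot, on the crate. It tips about the tyre line; 3 N sideways at the collar rights it.
- collar (a point): Centre of the black clamp collar (42 mm diameter, 40 mm tall, open top 20 mm above this point) at the top of the 34 mm stem, at [0, 209, 306] mm in the scooter's frame. Its axis is raked back 0.21 rad from the scooter's z in its y-z plane. Room for fingers on the scooter's left and right sides; the lug with the red quick-release lever sits behind, reaching 42 mm back from this point.
- toe (a point): Outer part of the kickstand's red toe peg: an 11 mm round bar sticking 32 mm straight out to the scooter's left from the leg, 56 mm from the pivot; this point is on its centre line, 20 mm out. Stowed it lies at [-83, -86, 83] mm in the scooter's frame (deck's edge at x = -53, deck top at z = 97); it moves with the leg. Over 8 N straight down on it may tip the scooter towards the robot.
- stand_pivot (a point): Pivot of the kickstand on the deck's left flank, at [-63, -30, 83] mm in the scooter's frame. The hinge axis is [0.94, 0, -0.34] in the scooter's frame; the leg turns right-handed about it.
- kickstand (a joint): Kickstand angle (rad). 0: stowed, its 70 mm leg lies level along the deck's left side, pointing to the rear. It grows as the toe is pushed down, then forward. 1.75: down on its stop. Spring with dead centre at 0.85: about 5.5 N straight down on the toe starts it, less further on; past 0.85 it snaps down by itself, released before that it springs back.
- tyre_front (a point): Point of the tyre line under the front wheel, at [0, 280, 0] mm in the scooter's frame, on the table. The wheels turn stiffly; the tyre crowns are rounded and stand on about 3 mm either side of the tyre line.
- tyre_rear (a point): Point on the tyre line under the rear wheel, at [0, -280, 0] mm in the scooter's frame (on the table).
- crate: Fixed slatted plywood fruit crate full of peaches, 300 (x) x 240 (y) x 232 mm tall, fruit to about 230 mm; origin at the centre of its underside. The scooter's head tube leans on the top edge of its near (-x) face.
- handlebar: The scooter's T-shaped handlebar lying on the table at the left, 400 mm tube and 380 mm crossbar with black grips, 32 mm high; leave alone. Origin under the middle of its tube, which runs along its x.
- water_bottle: Clear water bottle, 66 mm diameter, 210 mm tall; origin at the centre of its underside; leave alone.
- sauce_bottle: Brown glass bottle with yellow cap, 60 mm diameter, 200 mm tall; origin at the centre of its underside; leave alone.
- tin: Pink and blue tin, 76 mm diameter, 85 mm tall, standing beyond the deck; origin at the centre of its underside; leave alone.
- beaker: White plastic cup, 70 mm diameter, 90 mm tall; origin at the centre of its underside; leave alone.
- spanner: Steel spanner, 170 mm long along its x, flat on the table on the robot's side of the scooter; origin under its middle; leave alone.
- bolt_dish: Steel dish of bolts, 110 x 80 mm, 22 mm high, on the robot's side of the scooter's rear; origin at the centre of its underside; leave alone.
- foot (a point): Centre of the kickstand's rubber foot, a 13 mm ball at the leg's free end. With the stand down and the scooter upright it hangs about 18 mm above the table (11 mm of air under the foot); let go, the scooter would rest on it leaning 0.14 rad to its left.

How it is judged:
On the way, in this order (a step that is already met when the one before it is completed fails the run):
1. the kickstand is flipped fully down while the scooter still leans (value of joint kickstand above 1.6 rad and angle between scooter's own z axis and vertical above 0.12 rad), for 0.2 s.
2. the scooter is brought upright, gripped by its collar, kickstand still down (angle between scooter's own z axis and vertical below 0.08 rad and value of joint kickstand above 1.6 rad and contact force between the fingers and scooter above 1 N and distance between the grasp point and collar below 0.06 m), for 0.3 s.
At the end, for the whole second after the job is handed in: The kickstand is down on its stop (past 1.6 rad); the scooter is upright within 0.08 rad (4.5 degrees), still, both tyres on the table within 50 mm of where they began, not touching the crate and with the kickstand foot off the table; the fingers grip it (over 1 N) at the collar (all of step 2 and contact force between scooter and crate below 0.3 N and height (world z) of each of tyre_front, tyre_rear below 0.008 m and distance of each of tyre_front, tyre_rear from where it was at the start of the episode below 0.05 m and linear speed of scooter below 0.03 m/s and angular speed of scooter below 0.1 rad/s and height (world z) of foot above 0.0085 m); the arm keeps its last pose, push and grip.
It fails at once if the scooter is tipped over (more than about 26 degrees from upright) (angle between scooter's own z axis and vertical above 0.45 rad).
It fails at once if a wheel is lifted 25 mm or more off the table (height (world z) of any of tyre_front, tyre_rear above 0.025 m).
It fails at once if one of the other things on the table is moved more than 25 mm (distance of any of handlebar, water_bottle, sauce_bottle, tin, beaker, spanner, bolt_dish from where it was at the start of the episode above 0.025 m).
It also fails if it takes over 61 s, if anything falls off the work surface, if the arm or the gripper's body presses on something with over 40 N, if the wrist force passes 120 N, or if a joint passes its speed limit or range.

## Robot

A 7-joint arm with a two-finger parallel gripper is mounted at the origin on the work surface. World frame = base frame: x ahead of the robot, y to its left, z up, the work surface at z = 0. Lengths are in m, angles in rad, forces in N, time in s.
With the tool pointing down it reaches from about 0.425 to 0.925 m from the base axis. Payload 6.8 kg.
Tool frame: the origin (TCP) lies midway between the tips of the shut fingers; the grasp point (between the pads) lies 19 mm behind it; z points along the fingers, y is the line along which they close (so a half turn about z gives the same grasp; the last joint's range is limited). The gripper opens to 85 mm and grips with 20 to 120 N. Pads are 22 mm wide; open, the fingers measure 114 mm over their backs; the gripper's body (76 mm by 85 mm) begins 54 mm behind the grasp point. The pads swing forward as they close: fully open they stand 13 mm farther back than shut.
Start: joints at [-1.341, 0.477, 0.022, 1.555, -0.011, 1.109, -0.083], TCP at [0.224, 0.637, 0.231] pointing down, gripper open.
Joint ranges: [-2.96, 2.96], [-0.34, 2.1], [-1.41, 1.46], [0.24, 2.44], [-1.37, 4.51], [0.17, 1.92], [-2.96, 2.96]. Speed limits (rad/s): [2.39, 2.39, 3.14, 3.14, 3.14, 3.14, 3.14].

## Interface

Orientations are given as a unit quaternion [x, y, z, w].
In Python, from cell import * gives the robot as it stands.
- The arm moves only by the tool servo_tool, never from a script. Its argument "plan" is a list of rows, each a list of 7 numbers: the shift along the tool's x, y, z in m, then the turn, a rotation vector about the tool's x, y, z in rad, then the opening, from 0 (shut) to 1 (fully open). A call has 1 to 8 rows; each row shifts and turns the commanded pose from where the row before left it, along the tool's axes as they then stand; what a row does not reach is not made up. A row lasts 1/10 s, in which the tool goes at most 50 mm and 8.59 degrees, less where a joint would pass 70% of its speed; a pose out of reach is approached as far as the arm can. A call with a gripper value outside its range is refused whole. The fingers move at their own pace and stop on an object; the grip force is fixed at half the most. Time passes only in rows, so rows that do not move let the fingers close. It gives the time, the measured TCP pose, the force, the opening and the grip force at its end, in the units of the state.
- get_obs(): the state, without advancing time (a new reading comes with each control period).
- camera(name): name is "scene" or "side" or "wrist"; returns the picture (480x640x3 uint8, red, green, blue); there is no depth.
- camera_params(name): a dict with "vertical_fov" (degrees; the focal length in pixels is half the picture's height over the tangent of half this angle, whatever the lens; pixels are square), "cx", "cy" (the principal point, pixels), "xyz" and "attitude" of the camera in the world; the wrist camera has in their place "hand_eye" (4x4, takes a point from camera to tool coordinates, whose origin is the TCP and whose axes are the flange's). Camera axes: x right, y down, z forward; pixel columns grow to the right and rows downward; lengths in m; the calibration is good to about 2 mm. The wrist camera is an equidistant fisheye: a pixel r from the principal point sees the ray r / f radians off the axis. A picture is of the moment at which its call begins: read the wrist's pose just before it. camera_params takes no time and is no camera call.
- close_job(): hands the job in; it is judged then, once.
The state is a dict: "clock": time; "qpos": joint angles; "qd": joint speeds; "joint_efforts": joint torques, N m; "position": TCP position; "ee_rot": TCP orientation; "force": force on the tool from outside, world axes, zero at the start; "wrist_torque": the same for the moment, N m; "finger_gap": finger opening in m; "grasp_force": force on a finger pad.
Only numpy, scipy, OpenCV 4.12 (cv2) and the standard library are available. Lean on these libraries where they do the work, as an engineer would, in place of code of your own. Each camera call takes 0.05 s, during which the arm holds its last target. There are 200 camera calls.

## Working session

There is one attempt and no reset: what is moved stays moved. The work goes in short steps, Python scripts to look and compute and a tool call to move; the robot and the scene stay as the last step left them, time stands still between calls to the robot, and variables do not carry over. Pictures are saved under pics/ and viewed, at most 10 in all, crops included, and the job is handed in when it is done.

Besides the shell and the picture viewer there is one more tool, called after "Call:" as a command line: name --pt "numbers of a row" for each row, then --argument value for the rest. servo_tool: Moves the arm, as the interface text tells. Its arguments: {"type":"object","properties":{"plan":{"type":"array"}},"required":["plan"]}

```bash
mkdir -p pics; ls; python3 - <<'E'
from cell import *
import cv2
o=get_obs();print(o)
for n in("scene","side","wrist"):
    print(n,camera_params(n))
    cv2.imwrite(f"pics/{n}0.png",camera(n)[:,:,::-1])
E
```

```text
pics
{'clock': 0.0, 'qpos': array([-1.34113195,  0.47780972,  0.02236397,  1.55645945, -0.01151053,
        1.10931089, -0.08312111]), 'qd': array([-0.00097623, -0.00105325, -0.00061981, -0.00032432,  0.0008332 ,
        0.00097398,  0.00118584]), 'joint_efforts': array([ 1.60735271e-04, -5.96444285e+01,  1.60823710e+00, -2.81199110e+01,
        1.24725714e-02,  9.12841293e-03,  1.42596471e-05]), 'position': array([0.22350767, 0.63628494, 0.23031637]), 'ee_rot': array([ 1.68093198e-01,  9.85770669e-01, -9.25426530e-04, -8.64860773e-05]), 'force': array([ 0.20269015, -0.93406821, -0.00619729]), 'wrist_torque': array([0.00909554, 0.00813051, 0.02447423]), 'grasp_force': 0.0, 'finger_gap': 0.08525024653506011}
scene {'vertical_fov': 44.80421353346719, 'cx': 306.67915110850856, 'cy': 235.26579060419598, 'xyz': array([ 1.04943248, -0.69548818,  1.34406291]), 'attitude': array([ 0.89793244,  0.27690812, -0.1084444 , -0.32446731])}
side {'vertical_fov': 45.19778015317761, 'cx': 323.0309175790846, 'cy': 234.92060250652148, 'xyz': array([-0.06886769, -0.84896956,  1.11682372]), 'attitude': array([ 0.87610564, -0.24895356,  0.11165881, -0.39748375])}
wrist {'vertical_fov': 65.70646984690485, 'cx': 316.4360237008078, 'cy': 240.3921187479601, 'hand_eye': array([[-1.02152306e-04, -9.51198717e-01, -3.08578986e-01,
         7.96811864e-02],
       [ 9.99999614e-01, -3.66450121e-04,  7.98546337e-04,
         3.78500216e-04],
       [-8.72655058e-04, -3.08578785e-01,  9.51198387e-01,
        -1.44026510e-01],
       [ 0.00000000e+00,  0.00000000e+00,  0.00000000e+00,
         1.00000000e+00]])}
```

View pics/scene0.png

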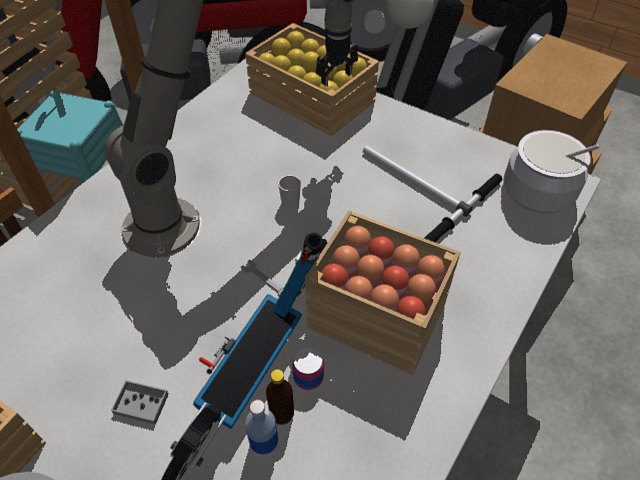

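View pics/side0.png

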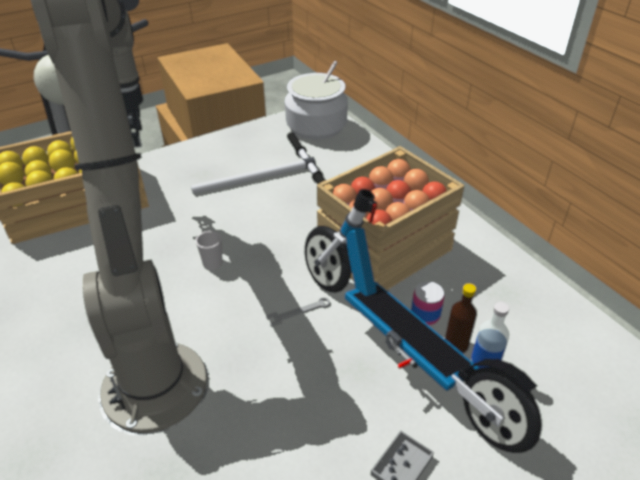

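The scene view shows the collar at about (313,243) and the red toe at (207,362). The side view shows the collar at (365,202) and the toe at (405,362). I'll enlarge both areas.

```bash
cat > h.py <<'E'
import numpy as np, cv2
from cell import *
from scipy.spatial.transform import Rotation as R
def ray(n,uv):
    p=camera_params(n); f=240/np.tan(np.radians(p["vertical_fov"])/2)
    d=np.array([(uv[0]-p["cx"])/f,(uv[1]-p["cy"])/f,1.])
    d=R.from_quat(p["attitude"]).apply(d); return np.array(p["xyz"]),d/np.linalg.norm(d)
def plane(n,uv,z):
    c,d=ray(n,uv); return c+d*(z-c[2])/d[2]
def tri(a,b,A="scene",B="side"):
    c1,d1=ray(A,a); c2,d2=ray(B,b)
    t=np.linalg.lstsq(np.c_[d1,-d2],c2-c1,rcond=None)[0]
    p,q=c1+d1*t[0],c2+d2*t[1]; return (p+q)/2,np.linalg.norm(p-q)
def proj(n,X):
    p=camera_params(n); f=240/np.tan(np.radians(p["vertical_fov"])/2)
    v=R.from_quat(p["attitude"]).inv().apply(np.asarray(X)-p["xyz"])
    return v[:2]/v[2]*f+[p["cx"],p["cy"]]
def red(im):
    h=cv2.cvtColor(im,cv2.COLOR_RGB2HSV); return (((h[...,0]<6)|(h[...,0]>174))&(h[...,1]>170)&(h[...,2]>70)).astype(np.uint8)
E
python3 - <<'E'
from h import *
S=cv2.imread("pics/scene0.png");D=cv2.imread("pics/side0.png")
for n,im in(("scene",S),("side",D)):
    k,l,s,c=cv2.connectedComponentsWithStats(red(im[:,:,::-1].copy()))
    for i in range(1,k):
        if 8<s[i,4]<400 and abs(c[i,0]-(250 if n=="scene" else 385))<90 and c[i,1]>180: print(n,s[i],c[i])
def cr(im,x,y,w,h,k): return cv2.resize(im[y:y+h,x:x+w],(w*k,h*k),interpolation=cv2.INTER_NEAREST)
a=np.vstack([np.hstack([cr(S,275,220,65,50,6),cr(D,330,175,65,50,6)]),np.hstack([cr(S,190,330,65,50,6),cr(D,375,325,65,50,6)])])
cv2.imwrite("pics/crop0.png",a)
E
```

```text
scene [304 251   4   3   9] [305.66666667 252.11111111]
scene [324 280   8   4  12] [327.91666667 280.91666667]
scene [200 358  15   9  48] [206.         361.91666667]
side [369 204   8  18  54] [372.33333333 212.55555556]
side [399 360  11   7  41] [403.75609756 363.2195122 ]
```

View pics/crop0.png

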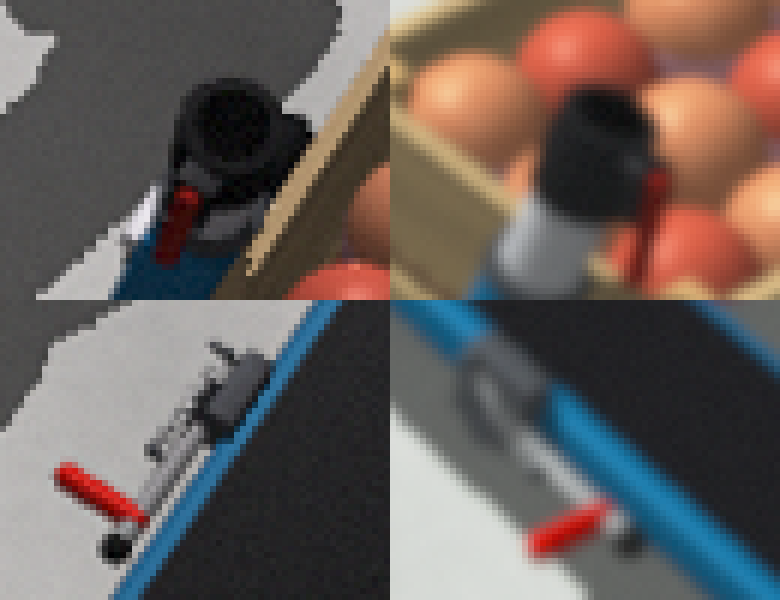

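```bash
python3 - <<'E'
from h import *
from scipy.optimize import least_squares
np.set_printoptions(precision=4,suppress=True)
obs=[("top",(314.2,240.3),(365.8,192.8)),("tip",(200.3,358.7),(399.2,366.3)),("base",(214.2,367),(410.8,360))]
P={}
for n,a,b in obs: P[n]=tri(a,b); print(n,P[n])
a=.21
loc=np.array([[0,209-20*np.sin(a),306+20*np.cos(a)],[-95,-86,83],[-64,-86,83]])/1e3
def T(v): # yaw of scooter y, lean, origin
    return R.from_euler("z",v[2])*R.from_euler("y",v[3])
W=np.array([P[n][0] for n,_,_ in obs])
f=lambda v:np.r_[(T(v).apply(loc)+[v[0],v[1],0]-W).ravel()]
best=min((least_squares(f,[.6,-.2,y,.24]) for y in np.arange(-3,3,.5)),key=lambda r:r.cost)
v=best.x;print(v,best.fun.reshape(-1,3)*1e3)
for n,l in dict(collar=[0,209,306],toe=[-83,-86,83],piv=[-63,-30,83],tf=[0,280,0],tr=[0,-280,0]).items(): print(n,T(v).apply(np.array(l)/1e3)+[v[0],v[1],0])
print(T(v).as_matrix())
E
```

```text
top (array([0.5698, 0.0029, 0.3162]), np.float64(0.00030406190372273776))
tip (array([ 0.4514, -0.3058,  0.1042]), np.float64(0.0037111436347960665))
base (array([ 0.488 , -0.3004,  0.0937]), np.float64(0.003561933145842805))
[ 0.5164 -0.2105  0.1199  0.2427] [[-0.2795 -0.7064 -0.2003]
 [ 3.5155  1.256  -0.7828]
 [-3.236  -0.5496  2.2157]]
collar [0.5644 0.0058 0.297 ]
toe [ 0.4665 -0.3031  0.1005]
piv [ 0.4791 -0.2452  0.0957]
tf [0.4829 0.0675 0.    ]
tr [ 0.5499 -0.4885  0.    ]
[[ 0.9637 -0.1197  0.2386]
 [ 0.1161  0.9928  0.0288]
 [-0.2403  0.      0.9707]]
```

```bash
cat >> h.py <<'E'
np.set_printoptions(precision=4,suppress=True)
V=np.array([.5164,-.2105,.1199,.2427])      # scooter x,y,yaw,lean
def SR(v=V): return R.from_euler("z",v[2])*R.from_euler("y",v[3])
def sw(l,v=V): return SR(v).apply(np.array(l)/1e3)+[v[0],v[1],0]
def rows(poses,grip,cur=None):
    o=get_obs(); p,q=cur or (o["position"],R.from_quat(o["ee_rot"]))
    for P,Q in poses:
        s=np.round(q.inv().apply(P-p),4); t=np.round((q.inv()*Q).as_rotvec(),3)
        print([float(x) for x in s]+[float(x) for x in t]+[grip]); p=p+q.apply(s); q=q*R.from_rotvec(t)
    return p,q
def down(psi): # tool y at angle psi, pointing down
    c,s=np.cos(psi),np.sin(psi); return R.from_matrix(np.array([[-s,c,0],[c,s,0],[0,0,-1]]).T)
def toe(th):
    h=np.array([.94,0,-.34]);h/=np.linalg.norm(h); return np.array([-63,-30,83])+R.from_rotvec(h*th).apply([-22,-56,0])
E
python3 - <<'E'
from h import *
o=get_obs();p=o["position"]
P=[]
q0=R.from_quat(o["ee_rot"]);psi0=np.arctan2(q0.as_matrix()[1,1],q0.as_matrix()[0,1])
for i in range(4):P.append((p+[0,0,.048*(i+1)],down(psi0)))
t=sw(toe(0)); z0=p[2]+.192
r0,a0=np.hypot(*p[:2]),np.arctan2(p[1],p[0]);r1,a1=np.hypot(*t[:2]),np.arctan2(t[1],t[0])
psi1=np.pi/2+V[2]-np.pi
N=26
for i in range(1,N+1):
    s=i/N;a=a0+s*(a1-a0);r=r0+s*(r1-r0)
    z=z0 if i<21 else z0+(i-20)/6*(.22-z0)
    P.append((np.array([r*np.cos(a),r*np.sin(a),z]),down(psi0+s*(psi1-psi0))))
print(rows(P,0)[0],t)
for th in np.arange(0,1.8,.15): print(round(th,2),sw(toe(th)))
E
```

```text
[-0.0, -0.0001, -0.048, -0.001, 0.0, 0.0, 0]
[-0.0, 0.0, -0.048, -0.0, 0.0, 0.0, 0]
[-0.0, -0.0, -0.048, -0.0, 0.0, 0.0, 0]
[-0.0, -0.0, -0.048, -0.0, 0.0, 0.0, 0]
[-0.0467, -0.0063, 0.0, -0.0, 0.0, 0.103, 0]
[-0.0465, -0.0046, 0.0, -0.0, 0.0, 0.103, 0]
[-0.0463, -0.0032, 0.0, -0.0, 0.0, 0.104, 0]
[-0.046, -0.0015, 0.0, -0.0, 0.0, 0.103, 0]
[-0.0458, -0.0001, 0.0, -0.0, 0.0, 0.103, 0]
[-0.0454, 0.0015, 0.0001, -0.0, 0.0, 0.103, 0]
[-0.0451, 0.0028, -0.0, -0.0, 0.0, 0.104, 0]
[-0.0446, 0.0044, -0.0, -0.0, 0.0, 0.103, 0]
[-0.0441, 0.0058, -0.0, -0.0, 0.0, 0.103, 0]
[-0.0436, 0.0072, 0.0, -0.0, 0.0, 0.103, 0]
[-0.043, 0.0085, 0.0, -0.0, 0.0, 0.103, 0]
[-0.0425, 0.0098, 0.0, -0.0, 0.0, 0.104, 0]
[-0.0417, 0.0112, 0.0001, -0.0, 0.0, 0.103, 0]
[-0.0411, 0.0124, -0.0, 0.0, 0.0, 0.103, 0]
[-0.0403, 0.0137, -0.0, 0.0, 0.0, 0.103, 0]
[-0.0396, 0.0148, 0.0, 0.0, 0.0, 0.104, 0]
[-0.0387, 0.0161, 0.0, 0.0, 0.0, 0.103, 0]
[-0.038, 0.0172, 0.0, 0.0, 0.0, 0.103, 0]
[-0.037, 0.0182, 0.0001, 0.0, 0.0, 0.103, 0]
[-0.0362, 0.0193, -0.0, 0.0, 0.0, 0.103, 0]
[-0.0353, 0.0203, 0.0338, 0.0, 0.0, 0.104, 0]
[-0.0342, 0.0213, 0.0337, 0.0, 0.0, 0.103, 0]
[-0.0333, 0.0222, 0.0338, 0.0, 0.0, 0.103, 0]
[-0.0323, 0.0231, 0.0338, 0.0, 0.0, 0.103, 0]
[-0.0313, 0.0239, 0.0337, 0.0, 0.0, 0.104, 0]
[-0.0303, 0.0247, 0.0338, 0.0, 0.0, 0.103, 0]
[ 0.4645 -0.3033  0.22  ] [ 0.4646 -0.3034  0.101 ]
0.0 [ 0.4646 -0.3034  0.101 ]
0.15 [ 0.4598 -0.3022  0.0941]
0.3 [ 0.4551 -0.2998  0.0875]
0.45 [ 0.4505 -0.2962  0.0814]
0.6 [ 0.4462 -0.2915  0.0758]
0.75 [ 0.4422 -0.2858  0.0709]
0.9 [ 0.4387 -0.2792  0.0669]
1.05 [ 0.4357 -0.272   0.0637]
1.2 [ 0.4333 -0.2641  0.0616]
1.35 [ 0.4315 -0.2559  0.0604]
1.5 [ 0.4305 -0.2475  0.0604]
1.65 [ 0.4301 -0.2391  0.0613]
```

Call:
servo_tool --pt "0 0 -0.048 0 0 0 0" --pt "0 0 -0.048 0 0 0 0" --pt "0 0 -0.048 0 0 0 0" --pt "0 0 -0.048 0 0 0 0" --pt "-0.047 -0.006 0 0 0 0.103 0" --pt "-0.046 -0.005 0 0 0 0.103 0" --pt "-0.046 -0.003 0 0 0 0.103 0" --pt "-0.046 -0.001 0 0 0 0.103 0"

```text
clock: 0.95
position: [0.3808, 0.5354, 0.4229]
ee_rot: [0.368, 0.93, -0.0, 0.0]
force: [0.6, -0.1, 0.4]
finger_gap: 0.0001
grasp_force: 0.0
```

Call:
servo_tool --pt "-0.046 0 0 0 0 0.103 0" --pt "-0.045 0.0015 0 0 0 0.103 0" --pt "-0.045 0.003 0 0 0 0.103 0" --pt "-0.0445 0.0045 0 0 0 0.103 0" --pt "-0.044 0.006 0 0 0 0.103 0" --pt "-0.0435 0.007 0 0 0 0.103 0" --pt "-0.043 0.0085 0 0 0 0.103 0" --pt "-0.0425 0.01 0 0 0 0.103 0"

```text
clock: 1.75
position: [0.5724, 0.2399, 0.4228]
ee_rot: [0.71, 0.704, -0.0, -0.0]
force: [0.6, 0.3, -0.1]
finger_gap: -0.0002
grasp_force: 0.0
```

Call:
servo_tool --pt "-0.0415 0.011 0 0 0 0.103 0" --pt "-0.041 0.0125 0 0 0 0.103 0" --pt "-0.04 0.0135 0 0 0 0.103 0" --pt "-0.0395 0.015 0 0 0 0.103 0" --pt "-0.0385 0.016 0 0 0 0.103 0" --pt "-0.038 0.017 0 0 0 0.103 0" --pt "-0.037 0.018 0 0 0 0.103 0" --pt "-0.036 0.0195 0 0 0 0.103 0"

```text
clock: 2.55
position: [0.5764, -0.0913, 0.423]
ee_rot: [0.932, 0.361, -0.0, -0.0]
force: [0.9, -1.3, 0.8]
finger_gap: 0.0001
grasp_force: 0.0
```

Call:
servo_tool --pt "-0.035 0.0205 0.034 0 0 0.103 0" --pt "-0.034 0.0215 0.034 0 0 0.103 0" --pt "-0.033 0.022 0.034 0 0 0.103 0" --pt "-0.032 0.023 0.034 0 0 0.103 0" --pt "-0.0315 0.024 0.034 0 0 0.103 0" --pt "-0.03 0.0245 0.034 0 0 0.103 0" --pt "0 0 0 0 0 0 0" --pt "0 0 0 0 0 0 0"

```text
clock: 3.35
position: [0.4721, -0.2908, 0.2275]
ee_rot: [0.998, 0.062, -0.001, -0.0]
force: [0.6, 0.9, 0.3]
finger_gap: -0.0001
grasp_force: 0.0
```

```bash
cat >> h.py <<'E'
def wproj(X,o):
    p=camera_params("wrist");H=np.array(p["hand_eye"]);f=240/np.tan(np.radians(p["vertical_fov"])/2)
    t=R.from_quat(o["ee_rot"]).inv().apply(np.asarray(X)-o["position"]); c=H[:3,:3].T@(t-H[:3,3])
    r=np.hypot(c[0],c[1]);a=np.arctan2(r,c[2]); return np.array([p["cx"],p["cy"]])+f*a*c[:2]/r
E
python3 - <<'E'
from h import *
o=get_obs();im=camera("wrist");cv2.imwrite("pics/w1.png",im[:,:,::-1])
k,l,s,c=cv2.connectedComponentsWithStats(red(im))
for i in range(1,k):
    if s[i,4]>30: print(s[i],c[i])
for l in ([-95,-86,83],[-64,-86,83],[-79,-86,83]): print(wproj(sw(l),o))
print(o["position"],o["force"])
E
```

```text
[332.5185 253.3103]
[332.8078 212.889 ]
[332.6833 232.5062]
[ 0.4721 -0.2908  0.2275] [0.5923 0.8999 0.2568]
```

View pics/w1.png

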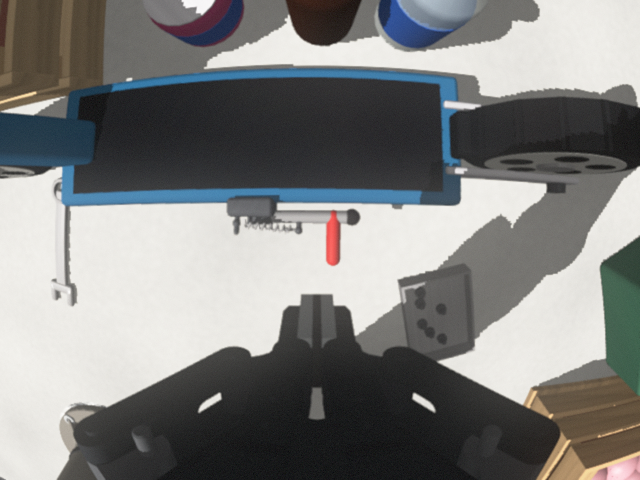

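The wrist view shows the red peg from (333,212) to (333,265), within a few millimetres of the prediction. The deck is above it and the bolt dish is at (437,310), clear of the path. Next is the push path.

```bash
cat >> h.py <<'E'
def toe(th,out=19):
    h=np.array([.94,0,-.34]);h/=np.linalg.norm(h); return np.array([-63,-30,83])+R.from_rotvec(h*th).apply([-out,-56,0])
E
python3 - <<'E'
from h import *
o=get_obs();p=o["position"];q=R.from_quat(o["ee_rot"])
Q=R.from_euler("z",V[2])*R.from_euler("y",.30)*R.from_euler("z",-V[2])*down(V[2]-np.pi/2)
zs=SR().apply([0,0,1])
g=lambda th,up:(sw(toe(th))+zs*(.0055+up),Q)
a=g(0,.03); n=5;sl=(q.inv()*Q).as_rotvec()
P=[(p+(a[0]-p)*i/n,q*R.from_rotvec(sl*i/n)) for i in range(1,n+1)]
P+=[g(0,.017),g(0,.006),]
c=rows(P,0);print("push",c[0])
P=[g(0,0)]+[g(t,0) for t in np.arange(.1,1.25,.1)]
rows(P,0,cur=c)
E
```

```text
[0.0002, 0.0024, 0.0187, 0.0, -0.06, 0.001, 0]
[0.0012, 0.0024, 0.0187, 0.0, -0.06, 0.002, 0]
[0.0024, 0.0024, 0.0185, 0.0, -0.06, 0.001, 0]
[0.0036, 0.0024, 0.0184, 0.001, -0.06, 0.001, 0]
[0.0046, 0.0024, 0.0182, -0.0, -0.06, 0.002, 0]
[0.0007, 0.0, 0.0129, -0.0, -0.0, -0.0, 0]
[0.0006, 0.0, 0.011, -0.0, -0.0, -0.0, 0]
push [ 0.4702 -0.3027  0.1115]
[0.0004, 0.0, 0.006, -0.0, -0.0, -0.0, 0]
[-0.0016, -0.0009, 0.0053, -0.0, -0.0, -0.0, 0]
[-0.0016, -0.0015, 0.0053, -0.0, -0.0, -0.0, 0]
[-0.0015, -0.002, 0.005, -0.0, -0.0, -0.0, 0]
[-0.0014, -0.0025, 0.0048, -0.0, -0.0, -0.0, 0]
[-0.0014, -0.003, 0.0046, -0.0, -0.0, -0.0, 0]
[-0.0012, -0.0035, 0.0042, -0.0, -0.0, -0.0, 0]
[-0.0012, -0.0039, 0.0039, -0.0, -0.0, -0.0, 0]
[-0.0011, -0.0043, 0.0035, -0.0, -0.0, -0.0, 0]
[-0.0009, -0.0046, 0.0031, -0.0, -0.0, -0.0, 0]
[-0.0008, -0.005, 0.0026, -0.0, -0.0, -0.0, 0]
[-0.0006, -0.0051, 0.0022, -0.0, -0.0, -0.0, 0]
[-0.0005, -0.0054, 0.0016, -0.0, -0.0, -0.0, 0]
```

Call:
servo_tool --pt "0 0.0025 0.0185 0 -0.06 0.0015 0" --pt "0.001 0.0025 0.0185 0 -0.06 0.0015 0" --pt "0.0025 0.0025 0.0185 0 -0.06 0.0015 0" --pt "0.0035 0.0025 0.0185 0 -0.06 0.0015 0" --pt "0.0045 0.0025 0.018 0 -0.06 0.0015 0" --pt "0.001 0 0.013 0 0 0 0" --pt "0.0005 0 0.011 0 0 0 0" --pt "0 0 0 0 0 0 0"

```text
clock: 4.2
position: [0.4683, -0.3031, 0.1112]
ee_rot: [0.987, 0.058, -0.149, 0.009]
force: [-0.3, 0.5, 0.4]
finger_gap: 0.0
grasp_force: 0.0
```

Call:
servo_tool --pt "0.0005 0 0.003 0 0 0 0" --pt "0 0 0.003 0 0 0 0" --pt "0 0 0 0 0 0 0"

```text
clock: 4.5
position: [0.468, -0.3038, 0.1062]
ee_rot: [0.987, 0.058, -0.149, 0.009]
force: [-0.9, 0.9, -0.5]
finger_gap: 0.0001
grasp_force: 0.0
```

Call:
servo_tool --pt "-0.0015 -0.001 0.0055 0 0 0 0" --pt "-0.0015 -0.0015 0.0055 0 0 0 0" --pt "0 0 0 0 0 0 0"

```text
clock: 4.8
position: [0.4615, -0.3026, 0.0962]
ee_rot: [0.987, 0.058, -0.149, 0.01]
force: [1.1, -3.5, 3.2]
finger_gap: -0.0004
grasp_force: 1.7
```

Call:
servo_tool --pt "-0.0015 -0.002 0.005 0 0 0 0" --pt "-0.0015 -0.0025 0.005 0 0 0 0" --pt "0 0 0 0 0 0 0"

```text
clock: 5.1
position: [0.4547, -0.2974, 0.0868]
ee_rot: [0.987, 0.058, -0.15, 0.009]
force: [1.7, -0.3, 1.9]
finger_gap: 0.0
grasp_force: 1.1
```

Call:
servo_tool --pt "-0.0015 -0.003 0.0045 0 0 0 0" --pt "-0.001 -0.0035 0.004 0 0 0 0" --pt "-0.001 -0.004 0.004 0 0 0 0" --pt "-0.001 -0.0045 0.0035 0 0 0 0" --pt "-0.001 -0.0045 0.003 0 0 0 0" --pt "-0.001 -0.005 0.0025 0 0 0 0" --pt "-0.0005 -0.005 0.002 0 0 0 0" --pt "0 0 0 0 0 0 0"

```text
clock: 5.9
position: [0.4381, -0.2694, 0.0667]
ee_rot: [0.987, 0.059, -0.149, 0.009]
force: [-0.0, -0.1, 0.9]
finger_gap: 0.0002
grasp_force: 0.0
```

```bash
python3 - <<'E'
from h import *
o=get_obs();print(o["position"],o["force"])
im=camera("wrist");im2=camera("side")
cv2.imwrite("pics/w2.png",np.hstack([cv2.resize(im[80:340,180:440],(390,390)),cv2.resize(im2[280:410,340:470],(390,390))])[:,:,::-1])
E
```

```text
[ 0.4381 -0.2694  0.0667] [-0.0127 -0.1088  0.9187]
```

View pics/w2.png

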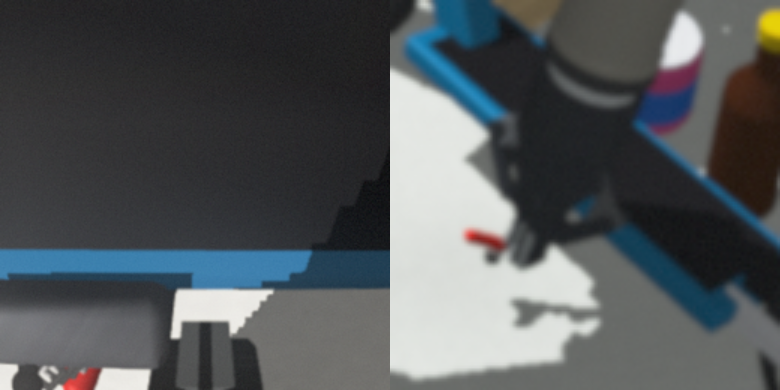

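The kickstand has snapped over: the peg is now ahead of the fingers. Next I retreat and move above the collar.

```bash
python3 - <<'E'
from h import *
from scipy.spatial.transform import Slerp
o=get_obs();p=o["position"];q=R.from_quat(o["ee_rot"])
Q=SR()*R.from_matrix(np.array([[0,1,0],[1,0,0],[0,0,-1.]]).T)
zs=SR().apply([0,0,1]); G=sw([0,209,306])+zs*(.10-.019)
P=[(p+q.apply([0,0,-.045*i]),q) for i in(1,2,3,4)]
a=P[-1][0];n=12
S=Slerp([0,1],R.concatenate([q,Q]))
for i in range(1,n+1):
    s=i/n; x=a+(G-a)*s; x[2]=a[2]+(G[2]-a[2])*min(1,s*2); P.append((x,S(s)))
print(a,G)
print(rows(P,1)[0])
E
```

```text
[ 0.4913 -0.264   0.2391] [0.5837 0.0081 0.3757]
[-0.0, -0.0, -0.045, 0.0, 0.0, 0.0, 1]
[0.0, 0.0, -0.045, 0.0, 0.0, 0.0, 1]
[0.0, 0.0, -0.045, 0.0, 0.0, 0.0, 1]
[0.0, 0.0, -0.045, 0.0, 0.0, 0.0, 1]
[0.0031, -0.0216, -0.0248, -0.004, 0.004, -0.131, 1]
[0.0061, -0.0208, -0.0249, -0.003, 0.004, -0.131, 1]
[0.0088, -0.0199, -0.0249, -0.004, 0.003, -0.131, 1]
[0.0113, -0.0184, -0.025, -0.004, 0.004, -0.131, 1]
[0.0138, -0.0166, -0.025, -0.003, 0.004, -0.131, 1]
[0.0159, -0.0147, -0.025, -0.004, 0.004, -0.131, 1]
[0.0223, -0.0082, -0.003, -0.004, 0.004, -0.131, 1]
[0.0232, -0.0052, -0.0029, -0.003, 0.003, -0.131, 1]
[0.0237, -0.0021, -0.003, -0.004, 0.004, -0.131, 1]
[0.0237, 0.001, -0.0028, -0.004, 0.004, -0.131, 1]
[0.0235, 0.0041, -0.0027, -0.004, 0.004, -0.131, 1]
[0.0227, 0.0072, -0.0026, -0.003, 0.004, -0.131, 1]
[0.5838 0.0082 0.3757]
```

Call:
servo_tool --pt "0 0 -0.045 0 0 0 0" --pt "0 0 -0.045 0 0 0 0" --pt "0 0 -0.045 0 0 0 1" --pt "0 0 -0.045 0 0 0 1" --pt "0.003 -0.0215 -0.025 -0.004 0.004 -0.131 1" --pt "0.006 -0.021 -0.025 -0.003 0.004 -0.131 1" --pt "0.009 -0.02 -0.025 -0.004 0.003 -0.131 1" --pt "0.0115 -0.0185 -0.025 -0.004 0.004 -0.131 1"

```text
clock: 6.8
position: [0.5223, -0.1724, 0.3317]
ee_rot: [0.939, 0.315, -0.138, -0.023]
force: [0.4, -0.2, 0.2]
finger_gap: 0.085
grasp_force: 0.0
```

Call:
servo_tool --pt "0.014 -0.0165 -0.025 -0.003 0.004 -0.131 1" --pt "0.016 -0.0145 -0.025 -0.004 0.004 -0.131 1" --pt "0.0225 -0.008 -0.003 -0.004 0.004 -0.131 1" --pt "0.023 -0.005 -0.003 -0.003 0.003 -0.131 1" --pt "0.0235 -0.002 -0.003 -0.004 0.004 -0.131 1" --pt "0.0235 0.001 -0.003 -0.004 0.004 -0.131 1" --pt "0.0235 0.004 -0.0025 -0.004 0.004 -0.131 1" --pt "0.0225 0.007 -0.0025 -0.003 0.004 -0.131 1"

```text
clock: 7.6
position: [0.5846, 0.008, 0.3761]
ee_rot: [0.657, 0.744, -0.09, -0.081]
force: [-0.2, -0.3, 0.4]
finger_gap: 0.0857
grasp_force: 0.0
```

```bash
python3 - <<'E'
from h import *
o=get_obs();print(o["position"],o["ee_rot"],o["force"])
w=camera("wrist");s=camera("side");c=camera("scene")
print("collar top pred wrist",wproj(sw([0,209-4,326]),o))
for n in("side","scene"): print(n,proj(n,sw([0,205,326])),[proj(n,sw(toe(t))) for t in(0,1.75)])
a=cv2.resize(w,(400,300));b=cv2.resize(s[150:450,300:600],(300,300));d=cv2.resize(c[210:450,180:400],(275,300))
cv2.imwrite("pics/m3.png",np.vstack([np.hstack([b,d,np.zeros((300,225,3),np.uint8)]),np.hstack([cv2.resize(w,(400,300)),cv2.resize(w[60:300,160:480],(400,300))])])[:,:,::-1])
E
```

```text
[0.5846 0.008  0.3761] [ 0.657   0.7442 -0.0901 -0.0808] [-0.2135 -0.2572  0.3996]
collar top pred wrist [316.1289 267.5743]
side [365.8313 192.8072] [array([403.6723, 362.5172]), array([370.744 , 358.4354])]
scene [313.9936 240.413 ] [array([206.1577, 362.8082]), array([215.9761, 342.5825])]
```

View pics/m3.png

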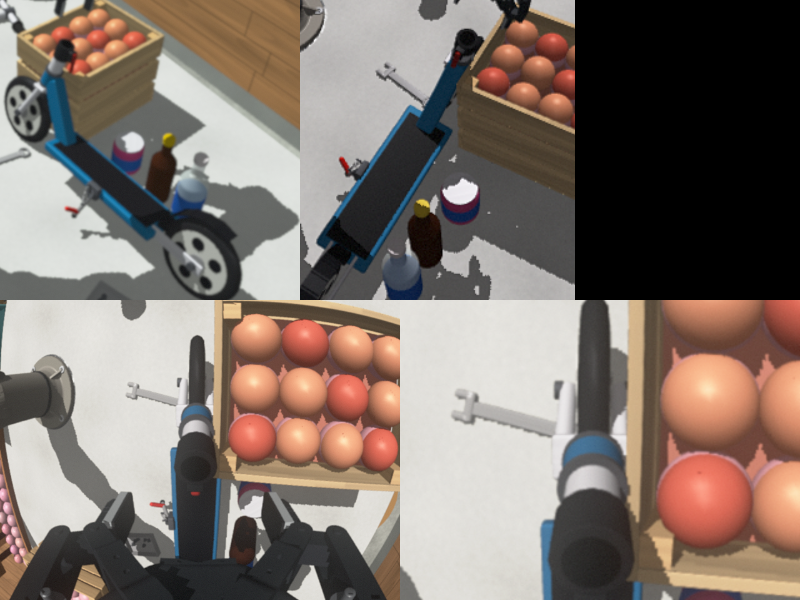

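The side and scene views put the peg at about (372,360) and (214,338), close to the prediction for 1.75 rad, and the scooter still leans. The wrist view has the collar at (312,264) against a predicted (316,268), so it's centred and I can descend.

Call:
servo_tool --pt "0 -0.001 0.025 0 0 0 1" --pt "0 0 0.025 0 0 0 1" --pt "0 0 0.02 0 0 0 1" --pt "0 0 0.02 0 0 0 1" --pt "0 0 0.01 0 0 0 1" --pt "0 0 0 0 0 0 1"

```text
clock: 8.35
position: [0.5585, 0.0034, 0.2783]
ee_rot: [0.66, 0.742, -0.092, -0.081]
force: [0.1, 0.4, 0.3]
finger_gap: 0.0854
grasp_force: 0.0
```

Call:
servo_tool --pt "0 0 0 0 0 0 0.4" --pt "0 0 0 0 0 0 0.4" --pt "0 0 0 0 0 0 0.4" --pt "0 0 0 0 0 0 0.4"

```text
clock: 8.75
position: [0.5591, 0.0044, 0.2805]
ee_rot: [0.659, 0.742, -0.091, -0.081]
force: [-4.2, 0.2, 7.0]
finger_gap: 0.041
grasp_force: 60.0
```

Call:
servo_tool --pt "0 -0.0044 0 -0.0152 0 0 0.3" --pt "0 -0.0044 0 -0.0152 0 0 0.3" --pt "0 -0.0044 0 -0.0152 0 0 0.3" --pt "0 -0.0044 0 -0.0152 0 0 0.3"

```text
clock: 9.15
position: [0.5425, 0.0025, 0.2839]
ee_rot: [0.661, 0.745, -0.067, -0.06]
force: [0.8, 0.4, 5.8]
finger_gap: 0.0408
grasp_force: 60.3
```

Call:
servo_tool --pt "0 -0.0044 0 -0.0152 0 0 0.3" --pt "0 -0.0044 0 -0.0152 0 0 0.3" --pt "0 -0.0044 0 -0.0152 0 0 0.3" --pt "0 -0.0044 0 -0.0152 0 0 0.3" --pt "0 -0.0044 0 -0.0152 0 0 0.3" --pt "0 -0.0044 0 -0.0152 0 0 0.3"

```text
clock: 9.75
position: [0.5164, -0.0005, 0.2875]
ee_rot: [0.663, 0.747, -0.033, -0.03]
force: [-1.4, -0.7, 5.3]
finger_gap: 0.0406
grasp_force: 60.2
```

Call:
servo_tool --pt "0 -0.0044 0 -0.0152 0 0 0.3" --pt "0 -0.0044 0 -0.0152 0 0 0.3" --pt "0 -0.0044 0 -0.0152 0 0 0.3" --pt "0 -0.0044 0 -0.0152 0 0 0.3" --pt "0 -0.0044 0 -0.0152 0 0 0.3" --pt "0 -0.0044 0 -0.0152 0 0 0.3" --pt "0 0 0 0 0 0 0.3" --pt "0 0 0 0 0 0 0.3"

```text
clock: 10.55
position: [0.4903, -0.0036, 0.2887]
ee_rot: [0.664, 0.748, 0.001, -0.0]
force: [-2.7, 1.3, 6.2]
finger_gap: 0.041
grasp_force: 60.5
```

```bash
python3 - <<'E'
from h import *
o=get_obs();print(o["position"],o["force"],o["wrist_torque"],R.from_quat(o["ee_rot"]).as_matrix())
U=V.copy();U[3]=0
print(sw([0,209,306],U),o["position"]-R.from_quat(o["ee_rot"]).apply([0,0,.019]))
s=camera("side");c=camera("scene")
for l in ([0,-280,180],[0,280,0],toe(1.75)):
    for n in("side","scene"): print(n,l,proj(n,sw(l,U)))
cv2.imwrite("pics/m4.png",np.hstack([cv2.resize(s[170:470,290:590],(400,400)),cv2.resize(c[210:480,150:420],(400,400))])[:,:,::-1])
E
```

```text
[ 0.4903 -0.0036  0.2887] [-2.682   1.2764  6.1587] [-0.0067  0.8699 -0.0626] [[-0.1194  0.9928  0.0008]
 [ 0.9928  0.1194  0.0013]
 [ 0.0012  0.0009 -1.    ]]
[ 0.4914 -0.003   0.306 ] [ 0.4903 -0.0036  0.3077]
side [0, -280, 180] [502.2969 386.822 ]
scene [0, -280, 180] [171.206  433.1045]
side [0, 280, 0] [319.6695 285.4266]
scene [0, 280, 0] [302.0761 283.7964]
side [-98.1526 -13.6591  38.3428] [366.2231 367.2929]
scene [-98.1526 -13.6591  38.3428] [213.1747 345.097 ]
```

View pics/m4.png

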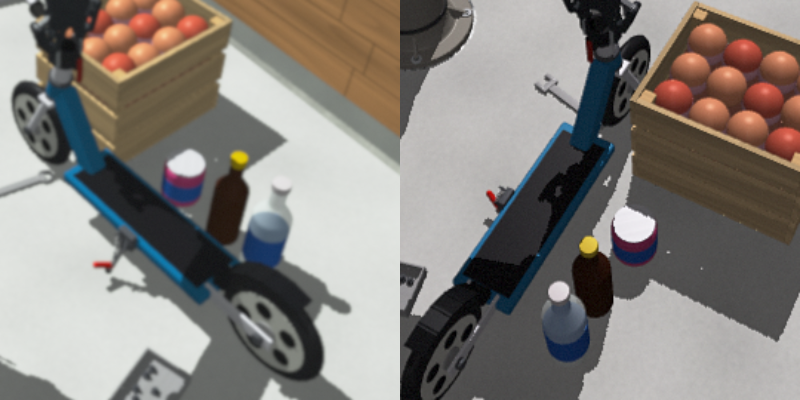

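The scooter is upright. The toe is at (366,369) in the side view and (212,343) in the scene view, within about 2 px of the upright prediction. It is clear of the crate and held at 60 N.

```bash
python3 -c "
from cell import *
o=get_obs();print(abs(o['qd']).max(),o['grasp_force']);print(close_job())"
```

```text
0.004844778779946082 60.55402994155884
the job is handed in; nothing more can be done
None
```

I flipped the kickstand down while the scooter still leaned, then brought it upright by its collar. I handed the job in at about 10.7 s on the robot's clock, with the scooter held upright, clear of the crate and still at 60 N; no verdict came back.

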